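Push the lidded bowl between the jars to the back of the stand

TASK

Push the lidded yellow bowl along the shelf, through the narrow gap between the two front jars of the jar stand, until it rests against the low rail at the back of the stand. Only push it: never lift or tip it, and leave the spoon, the funnel and the cup where they are.

Things in the scene. Friction and masses are not known exactly. Their poses are not given: they have to be found in the camera images.
- bowl: Round yellow plastic bowl with a flat yellow lid, no knob: 94 mm across at the lid (its widest part, 30 to 40 mm up), 76 mm across at the foot, 41 mm high, about 0.2 kg, standing loose on the shelf, in front of the mouth of the jar stand. Origin: centre of its underside; z up. It is too wide to grip.
- jar_stand: Brown wooden stand screwed down, with 4 lidded glass jars fixed on it, each 56 mm across, tops 64 mm above the shelf. Origin: on the shelf, midway between the 2 front jars. x axis: level, from the open mouth (-x) through the gap to the rail (+x); z up. Front jars at x = 0, y = +79 and -79 mm: gap 102 mm. Rear jars at x = 65, y = +115 and -115 mm. Bowl against the rail: its centre is at x = 83 mm.
- rail_mid (a point): Middle of the front face of the stand's wooden rail, 19 mm above the shelf, at x = 130 mm of the stand. The rail is 38 mm high, 294 mm long, across the back of the stand. Two side boards 8 mm thick carry the jars (stand x from -35 to 135 mm, y from 55 to 147 mm either side); between them is bare shelf. Axes as the stand's.
- funnel: Bystander: small stainless steel funnel standing mouth down, 60 mm across, 72 mm high. Origin: centre of its underside.
- spoon: Bystander: pink plastic feeding spoon lying flat, 140 mm long along its x axis, lower than 25 mm. Origin near its middle, underside.
- cup: Bystander: white ceramic cup, 68 mm across and 70 mm high, on a clear acrylic turntable (190 mm across, top 19 mm above the shelf), beyond the left end of the work. Origin: centre of its underside.
Not all that is in view belongs to the job. Of the things shaped like the bowl, the yellow one is meant.

How it is judged:
By the outcome, as a careful person would: the job done as asked, in the order asked, and still so for the second after the job is handed in, with the robot touching nothing.
It also fails if it takes over 54 s, if anything falls off the work surface, if the arm or the gripper's body presses on something with over 40 N, if the wrist force passes 120 N, or if a joint passes its speed limit or range.

ROBOT

A 7-joint arm with a two-finger parallel gripper is mounted at the origin on the work surface. World frame = base frame: x ahead of the robot, y to its left, z up, the work surface at z = 0. Lengths are in m, angles in degrees, forces in N, time in s.
With the tool pointing down it reaches from about 0.4 to 0.85 m from the base axis. Payload 10.4 kg.
Tool frame: the origin (TCP) lies between the finger pads; the fingertips stand 22 mm ahead of it and the grasp point (between the pads) lies 3 mm ahead of it; x points along the fingers, z is the direction in which the jaws open and shut, and the axes are right-handed (so a half turn about x gives the same grasp; the last joint's range is limited). The gripper opens to 87 mm and grips with 3 to 60 N. Pads are 19 mm wide; open, the fingers measure 117 mm over their backs; the gripper's body (75 mm by 190 mm) begins 51 mm behind the grasp point.
Start: joints at [-72.628, 19.034, -3.707, 83.658, 1.238, 77.344, -5.071], TCP at [0.2, 0.592, 0.245] pointing down, gripper open.
Joint ranges: [-148.97, 148.97], [-28.65, 121.19], [-84.17, 76.75], [9.2, 138.47], [-72.65, 252.65], [3.7, 117.97], [-149.18, 149.18]. Speed limits (degrees/s): [127.2, 127.2, 159.86, 159.86, 180, 180, 180].

INTERFACE

Orientations are given as [roll, pitch, yaw] about the fixed x, y, z axes, in that order (R = Rz(yaw) Ry(pitch) Rx(roll)).
In Python, from station import status, eyes, env gives the robot as it stands. The module is installed in compiled form; this text tells all that it offers.
- The arm moves only by the tool drive_tool, never from a script. Its argument "steps" is a list of rows, each a list of 3 entries, a list of its own where there are three numbers: the shift along the world's x, y, z in mm, then the turn about the world's z in degrees, then the finger opening in mm, from 0 to 87. In form: [[[tx, ty, tz], turn, fingers], ...]. A call has 1 to 20 rows; each row is the pose to reach, as a shift and turn from the pose measured when the call began; what a row does not reach only later rows make up. A row lasts 1/8 s, in which the tool goes at most 62.5 mm and 10.7 degrees, less where a joint would pass 70% of its speed; a pose out of reach is approached as far as the arm can. A call with a gripper value outside its range is refused whole. The fingers move at their own pace and stop on an object; "newtons" is the grip in N (left out, the last holds). Time passes only in rows, so rows that repeat a pose let the fingers close. It gives the time, the measured TCP pose, the force and the opening at its end, in the units of the state.
- status.sense(): the state, without advancing time (a new reading comes with each control period).
- eyes.capture(name): name is "side" or "top" or "wrist"; returns a dict with "pixels" (480x640x3 uint8, blue, green, red), "camera_matrix" (3x3 intrinsics, pixels), "D" ([k1, k2, p1, p2, k3] as OpenCV has them; the pictures are not rectified), "cam_to_world" (4x4, takes a point from camera to world coordinates); the wrist camera has in their place "tool_from_camera" (4x4, takes a point from camera to tool coordinates, whose origin is the TCP and whose axes are the tool frame's). Camera axes: x right, y down, z forward; pixel columns grow to the right and rows downward; lengths in m; the calibration is good to about 2 mm. A picture is of the moment at which its call begins: read the wrist's pose just before it. There is no depth.
- env.job_done(): hands the job in, once; it reports no verdict.
The state is a dict: "time_s": time; "joint_positions": joint angles; "dq": joint speeds; "effort": joint torques, N m; "ee_pos": TCP position; "eef_rot": TCP orientation; "force": force on the tool from outside, world axes, zero at the start; "ft_torque": the same for the moment, N m; "gripper_width": finger opening in m.
Only numpy, scipy, OpenCV 4.12 (cv2) and the standard library are available. Lean on these libraries where they do the work, as an engineer would, in place of code of your own. Each camera call takes 0.05 s, during which the arm holds its last target. There are 200 camera calls.

## Working session

There is one attempt and no reset: what is moved stays moved. The work goes in short steps, Python scripts to look and compute and a tool call to move; the robot and the scene stay as the last step left them, time stands still between calls to the robot, and variables do not carry over. Pictures are saved under pics/ and viewed, about 8 in all and at most 12, crops included, and the job is handed in when it is done.

Besides the shell and the picture viewer there is one more tool, called after "Call:" by a JSON object that holds its "name" and its "arguments". drive_tool: Moves the arm, as the interface text tells. Its arguments: {"type":"object","properties":{"steps":{"type":"array","items":{"type":"array"}},"newtons":{"type":"number"}},"required":["steps"]}

```bash
mkdir -p pics; python3 - <<'E'
from station import status, eyes
import cv2,numpy as np
s=status.sense(); print({k:s[k] for k in("time_s","ee_pos","eef_rot","force","gripper_width")})
for n in("top","side"):
    c=eyes.capture(n); cv2.imwrite(f"pics/{n}0.png",c["pixels"]); np.savez(f"pics/{n}0.npz",K=c["camera_matrix"],D=c["D"],T=c["cam_to_world"]); print(n,np.round(c["cam_to_world"],3).tolist())
E
```

```text
{'time_s': 0.0, 'ee_pos': array([0.19993284, 0.59177542, 0.24376143]), 'eef_rot': array([-175.69174671,   89.91918721, -104.3542772 ]), 'force': array([ 0.23037604,  0.32979535, -0.46966531]), 'gripper_width': 0.08685174944686369}
top [[-0.008, -0.992, 0.125, 0.429], [-1.0, 0.009, 0.009, 0.033], [-0.01, -0.125, -0.992, 1.215], [0.0, 0.0, 0.0, 1.0]]
side [[0.987, -0.13, 0.099, 0.489], [-0.163, -0.763, 0.625, -0.546], [-0.005, -0.633, -0.774, 0.78], [0.0, 0.0, 0.0, 1.0]]
```

View pics/top0.png

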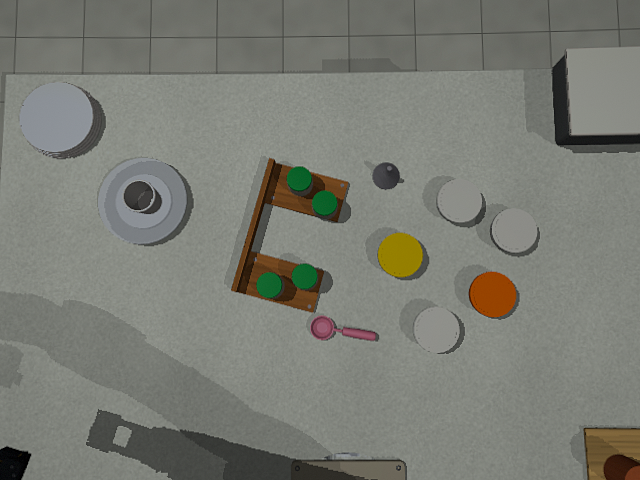

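View pics/side0.png

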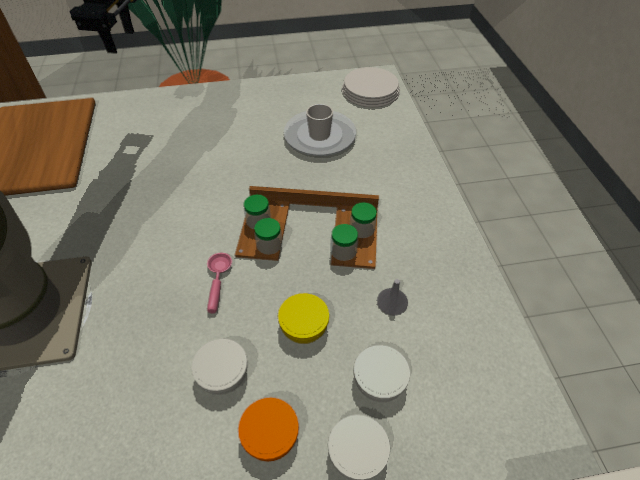

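The top view shows the yellow bowl at (400,255), the front jars at (325,204) and (304,277), and the rear jars at (299,180) and (270,285). The funnel is at (386,175), the spoon at (343,329), and the decoy bowls are to the right. The side view agrees. Next I measure positions.

```bash
cat > h.py <<'E'
import cv2,numpy as np
def ray(uv,K,D,T,z):
    p=cv2.undistortPoints(np.float64(uv).reshape(-1,1,2),K,D).reshape(-1,2)
    d=np.c_[p,np.ones(len(p))]@T[:3,:3].T; o=T[:3,3]
    return (o+d*((z-o[2])/d[:,2])[:,None])[:,:2]
R={"green":((45,120,30),(75,255,255)),"yellow":((24,150,80),(34,255,255)),"pink":((160,80,80),(178,255,255)),"orange":((5,200,100),(16,255,255))}
def blobs(img,c,amin=150):
    m=cv2.inRange(cv2.cvtColor(img,cv2.COLOR_BGR2HSV),*map(np.array,R[c]))
    return [k for k in cv2.findContours(m,cv2.RETR_EXTERNAL,cv2.CHAIN_APPROX_NONE)[0] if cv2.contourArea(k)>amin]
def circ(k,K,D,T,z):
    P=ray(k.reshape(-1,2),K,D,T,z); (x,y),r=cv2.minEnclosingCircle(np.float32(P)); return np.round([x,y,r],4)
E
python3 - <<'E'
from h import *
for n in("top","side"):
    c=np.load(f"pics/{n}0.npz"); a=(c["K"],c["D"],c["T"]); im=cv2.imread(f"pics/{n}0.png")
    for col,z in(("green",.064),("yellow",.037),("pink",.01)):
        for k in blobs(im,col):
            M=cv2.moments(k); uv=[M["m10"]/M["m00"],M["m01"]/M["m00"]]
            print(n,col,np.round(uv),"encl",circ(k,*a,z),"centroid",np.round(ray(uv,*a,z),4))
    px=[(386,176),(437,330),(460,201),(493,295)] if n=="top" else [(393,302),(220,362),(382,368),(269,425)]
    print(np.round(ray(px,*a,.038),3).tolist())
E
```

```text
top green [269. 285.] encl [0.4709 0.1549 0.0262] centroid [[0.4708 0.1547]]
top green [304. 276.] encl [0.4879 0.0829 0.0261] centroid [[0.4878 0.0829]]
top green [324. 203.] encl [0.6396 0.0401 0.0268] centroid [[0.6395 0.0405]]
top green [299. 178.] encl [0.6915 0.0924 0.0266] centroid [[0.6911 0.0928]]
top yellow [400. 255.] encl [ 0.5327 -0.1172  0.0471] centroid [[ 0.5324 -0.1172]]
top pink [335. 330.] encl [0.3742 0.0044 0.0693] centroid [[0.3772 0.0195]]
[[0.7, -0.092], [0.377, -0.189], [0.645, -0.246], [0.447, -0.306]]
side green [344. 235.] encl [0.6399 0.0375 0.0295] centroid [[0.6397 0.0374]]
side green [267. 229.] encl [0.4891 0.0806 0.0297] centroid [[0.488  0.0802]]
side green [364. 212.] encl [0.6916 0.0908 0.0302] centroid [[0.6912 0.0906]]
side green [256. 204.] encl [0.4721 0.1523 0.0304] centroid [[0.4719 0.152 ]]
side green [190.  10.] encl [0.3075 1.0686 0.1416] centroid [[0.3274 1.0942]]
side green [144.  14.] encl [0.1798 1.0774 0.1311] centroid [[0.1769 1.0879]]
side yellow [303. 317.] encl [ 0.5334 -0.119   0.0519] centroid [[ 0.5319 -0.1187]]
side pink [217. 277.] encl [0.3757 0.0062 0.0712] centroid [[0.3762 0.0165]]
[[0.701, -0.116], [0.38, -0.182], [0.648, -0.238], [0.452, -0.3]]
```

```bash
cat >> h.py <<'E'
from scipy.spatial.transform import Rotation as Ro
O=np.array([.5638,.0603]); X=np.array([.270,.963]); Y=np.array([-.963,.270])
def stand(p): d=np.array(p)[:2]-O; return np.round([d@X*1e3,d@Y*1e3],1)
def world(x,y): return O+x/1e3*X+y/1e3*Y
def jaw(s):
    z=Ro.from_euler("xyz",s["eef_rot"],degrees=True).as_matrix()[:,2]; return np.degrees(np.arctan2(z[1],z[0]))
E
python3 - <<'E'
from h import *; from station import status
s=status.sense(); j=jaw(s); print("jaw",j,"turn",(164.3-j+90)%180-90)
print("bowl",stand([.5327,-.1178]),"spoon",stand([.376,.017]),"funnel",stand([.70,-.10]))
print("start shift",np.round((world(-262,-18)-s["ee_pos"][:2])*1e3),"via",np.round((np.array([.46,.25])-s["ee_pos"][:2])*1e3))
E
```

```text
jaw 71.33108486827606 turn -87.03108486827605
bowl [-179.9  -18.1] spoon [-92.4 169.2] funnel [-117.6 -174.4]
start shift [ 310. -789.] via [ 260. -342.]
```

Call:
{"name": "drive_tool", "arguments": {"steps": [[[45,-40,0],-7,44],[[90,-80,0],-14,44],[[130,-130,0],-21,44],[[170,-185,0],-28,44],[[205,-240,0],-35,44],[[230,-295,0],-42,44],[[255,-350,0],-49,44],[[270,-405,0],-55,44],[[280,-460,0],-60,44],[[290,-515,0],-65,44],[[295,-570,0],-70,44],[[300,-625,0],-75,44],[[305,-680,0],-80,44],[[308,-735,0],-85,44],[[310,-789,0],-87,44],[[310,-789,0],-87,44],[[310,-789,-30],-87,44],[[310,-789,-60],-87,44],[[310,-789,-60],-87,44],[[310,-789,-60],-87,44]]}}

```text
time_s: 2.6
ee_pos: [0.5104, -0.197, 0.1849]
eef_rot: [169.4, 90.0, 153.8]
force: [1.1, -0.1, -0.1]
gripper_width: 0.044
```

```bash
python3 - <<'E'
from h import *; from station import status,eyes
s=status.sense(); print(s["time_s"],s["ee_pos"],jaw(s),stand(s["ee_pos"]),s["force"],s["gripper_width"])
c=eyes.capture("top"); a=(c["camera_matrix"],c["D"],c["cam_to_world"]); cv2.imwrite("pics/top1.png",c["pixels"])
for col,z in(("yellow",.037),("green",.064)):
    for k in blobs(c["pixels"],col): print(col,stand(circ(k,*a,z)))
w=eyes.capture("wrist"); cv2.imwrite("pics/w1.png",w["pixels"])
T=np.eye(4);T[:3,:3]=Ro.from_euler("xyz",s["eef_rot"],degrees=True).as_matrix();T[:3,3]=s["ee_pos"];T=T@w["tool_from_camera"]
for col,z in(("yellow",.037),("green",.064)):
    for k in blobs(w["pixels"],col): q=circ(k,w["camera_matrix"],w["D"],T,z); print("wrist",col,q,stand(q))
E
```

```text
2.6 [ 0.51041394 -0.19698889  0.18488015] -15.640069777003271 [-262.2  -18.1] [ 1.10198722 -0.07341183 -0.05795092] 0.04400480241730829
yellow [-179.3  -18. ]
green [ 66. 115.]
green [ 1.3 79.2]
green [  1.  -78.4]
green [  65.8 -113.8]
wrist yellow [ 0.5321 -0.116   0.0472] [-178.3  -17.1]
```

View pics/w1.png

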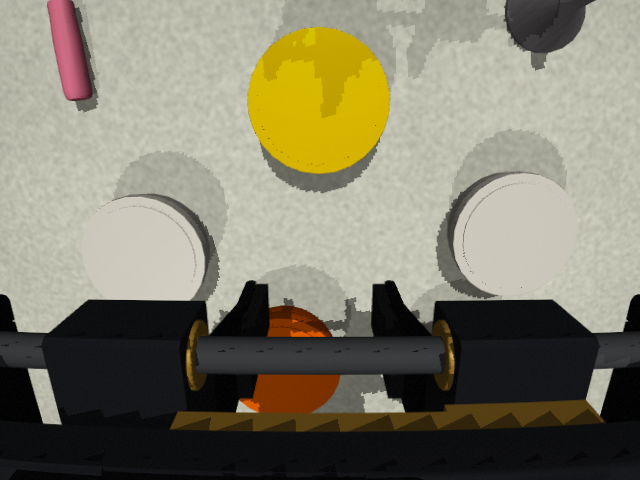

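The wrist view shows the yellow bowl straight ahead at (320,100), with the fingers centred behind it. The white bowls are well to either side, and the measurements agree within 2 mm. I'll lower and approach.

Call:
{"name": "drive_tool", "arguments": {"steps": [[[0,0,-30],0,44],[[0,0,-60],0,44],[[0,0,-90],0,44],[[0,0,-115],0,44],[[0,0,-135],0,44],[[0,0,-145],0,44],[[0,0,-145],0,44],[[2,6,-145],0,44],[[3,12,-145],0,44],[[5,18,-145],0,44],[[7,24,-145],0,44],[[8,29,-145],0,44],[[8,29,-145],0,44],[[8,29,-145],0,44]]}}

```text
time_s: 4.45
ee_pos: [0.5186, -0.1684, 0.0402]
eef_rot: [16.1, 90.0, 0.4]
force: [0.1, 0.5, 0.5]
gripper_width: 0.044
```

```bash
cat > look.py <<'E'
from h import *; from station import status,eyes
import sys
s=status.sense(); print(s["time_s"],np.round(s["ee_pos"],4),jaw(s),"tcp",stand(s["ee_pos"]),np.round(s["force"],1))
for n in("top","side","wrist"):
    c=eyes.capture(n); cv2.imwrite(f"pics/{n}{sys.argv[1]}.png",c["pixels"])
    if n=="wrist":
        T=np.eye(4);T[:3,:3]=Ro.from_euler("xyz",s["eef_rot"],degrees=True).as_matrix();T[:3,3]=s["ee_pos"];T=T@c["tool_from_camera"]
    else: T=c["cam_to_world"]
    for col,z in(("yellow",.037),("green",.064),("pink",.01)):
        for k in blobs(c["pixels"],col):
            q=circ(k,c["camera_matrix"],c["D"],T,z)
            if q[2]<.08: print(n,col,stand(q),q[2])
E
python3 look.py 2
```

```text
4.45 [ 0.5186 -0.1684  0.0402] -15.660276661590592 tcp [-232.5  -18.2] [0.1 0.5 0.5]
top yellow [-178.6  -18. ] 0.0467
top green [ 66. 115.] 0.0262
top green [ 1.3 79.2] 0.0261
top green [  1.  -78.4] 0.0268
top green [  66.  -113.9] 0.0264
top pink [-104.7  166.4] 0.0692
side green [ -1.1 -79.3] 0.0293
side green [  63.9 -114.5] 0.0303
side pink [-102.9  166.5] 0.0713
wrist yellow [-178.7  -17.4] 0.0477
```

Call:
{"name": "drive_tool", "arguments": {"steps": [[[1,6,0],0,44],[[1,13,0],0,44],[[2,19,0],0,44],[[3,25,0],0,44],[[4,31,0],0,44],[[4,38,0],0,44],[[5,44,0],0,44],[[6,50,0],0,44],[[6,57,0],0,44],[[7,63,0],0,44],[[8,69,0],0,44],[[9,75,0],0,44],[[9,82,0],0,44],[[10,88,0],0,44],[[11,94,0],0,44],[[12,101,0],0,44],[[12,107,0],0,44],[[13,113,0],0,44],[[13,113,0],0,44],[[13,113,0],0,44]]}}

```text
time_s: 7.1
ee_pos: [0.5315, -0.0554, 0.0402]
eef_rot: [23.6, 90.0, 8.0]
force: [-0.5, -0.4, -0.3]
gripper_width: 0.0442
```

```bash
python3 look.py 3
```

```text
7.1 [ 0.5315 -0.0554  0.0402] -15.664934066126994 tcp [-120.2   -0.2] [-0.5 -0.4 -0.3]
top yellow [-68.2   0.1] 0.0466
top green [ 66. 115.] 0.0262
top green [ 1.3 79.2] 0.0261
top green [  1.  -78.4] 0.0268
top green [  66.  -113.9] 0.0264
top pink [-61.6 171.2] 0.0259
side green [ -1.4 -79.1] 0.0295
side green [-1.5 85.3] 0.0284
side green [  63.9 -114.5] 0.0303
side green [ 64.1 113.2] 0.0301
side pink [-102.9  166.5] 0.0713
wrist yellow [-69.    0.1] 0.0477
wrist green [-17.1 -69.4] 0.019
wrist green [-17.6  69.3] 0.0186
```

View pics/wrist3.png

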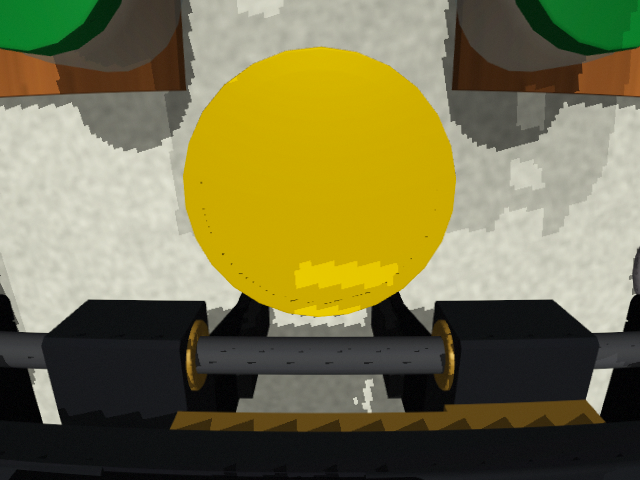

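The bowl sits in the cradle of the two fingers, its centre at column 320. The midpoint between the side boards is about 321, so it is centred on the gap. I'll push straight on.

Call:
{"name": "drive_tool", "arguments": {"steps": [[[1.4,4.8,0],0,44],[[2.7,9.6,0],0,44],[[4,14.4,0],0,44],[[5.4,19.3,0],0,44],[[6.8,24.1,0],0,44],[[8.1,28.9,0],0,44],[[9.4,33.7,0],0,44],[[10.8,38.5,0],0,44],[[12.2,43.3,0],0,44],[[13.5,48.1,0],0,44],[[14.8,53,0],0,44],[[16.2,57.8,0],0,44],[[17.6,62.6,0],0,44],[[18.9,67.4,0],0,44],[[20.2,72.2,0],0,44],[[21.6,77,0],0,44],[[23,81.9,0],0,44],[[24.3,86.7,0],0,44],[[24.3,86.7,0],0,44]]}}

```text
time_s: 9.62
ee_pos: [0.5559, 0.0317, 0.0402]
eef_rot: [35.5, 90.0, 19.8]
force: [0.1, 0.4, -0.9]
gripper_width: 0.0439
```

```bash
python3 look.py 4
```

```text
9.625 [0.5559 0.0317 0.0402] -15.649219818093469 tcp [-29.7  -0.2] [ 0.1  0.4 -0.9]
top yellow [47.2  4.1] 0.0375
top green [ 66. 115.] 0.0262
top green [  66.2 -113.6] 0.0266
side yellow [-26.    2.3] 0.0251
side green [  63.9 -114.8] 0.0302
side green [ 64.1 117. ] 0.03
side pink [-102.9  166.5] 0.0712
wrist yellow [21.  -0.2] 0.0478
wrist green [  4.3 -76. ] 0.0287
wrist green [ 3.7 75.8] 0.0286
wrist green [63.4 88.3] 0.0164
wrist green [ 63.6 -88.7] 0.0171
```

View pics/wrist4.png

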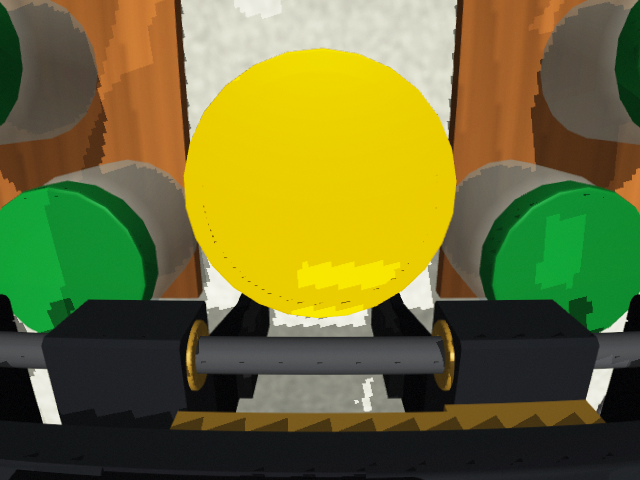

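The bowl is through the gap at stand x of about 21 mm, with no contact force. I'll push most of the remaining 62 mm, then creep.

Call:
{"name": "drive_tool", "arguments": {"steps": [[[1.4,4.8,0],0,44],[[2.7,9.6,0],0,44],[[4,14.4,0],0,44],[[5.4,19.3,0],0,44],[[6.8,24.1,0],0,44],[[8.1,28.9,0],0,44],[[9.4,33.7,0],0,44],[[10.8,38.5,0],0,44],[[12.2,43.3,0],0,44],[[13.5,48.1,0],0,44],[[14.8,53,0],0,44],[[15.7,55.9,0],0,44],[[15.9,56.8,0],0,44],[[16.2,57.8,0],0,44],[[16.2,57.8,0],0,44]]}}

```text
time_s: 11.65
ee_pos: [0.572, 0.0888, 0.0402]
eef_rot: [26.9, 90.0, 11.2]
force: [0.1, -1.0, 0.5]
gripper_width: 0.044
```

Call:
{"name": "drive_tool", "arguments": {"steps": [[[0.3,1,0],0,44],[[0.3,1,0],0,44]]}}

```text
time_s: 11.9
ee_pos: [0.5723, 0.0898, 0.0402]
eef_rot: [30.8, 90.0, 15.1]
force: [-0.7, -1.1, 0.3]
gripper_width: 0.0439
```

Call:
{"name": "drive_tool", "arguments": {"steps": [[[0.3,1,0],0,44],[[0.3,1,0],0,44]]}}

```text
time_s: 12.15
ee_pos: [0.5726, 0.091, 0.0402]
eef_rot: [37.6, 90.0, 21.9]
force: [-0.8, -0.6, 0.3]
gripper_width: 0.0441
```

```bash
python3 look.py 5
```

```text
12.15 [0.5726 0.091  0.0402] -15.68632375967647 tcp [32.  -0.2] [-0.8 -0.6  0.3]
top green [ -6.  -78.3] 0.0249
top green [  66.4 -117.1] 0.0254
top pink [-113.3  157.6] 0.0607
side yellow [37.5  2. ] 0.0277
side green [ -1.6 -78.9] 0.0292
side green [-1.3 77.6] 0.0291
side green [  63.8 -114.3] 0.0304
side green [ 64.3 113.1] 0.0302
side pink [-102.9  166.5] 0.0713
wrist yellow [81.8 -0.4] 0.0478
wrist green [ 16.7 -96.9] 0.0088
wrist green [15.5 96. ] 0.0107
wrist green [69.3 97.3] 0.0229
wrist green [ 69.3 -97.6] 0.0234
```

No contact force yet, so I'll creep further, watching the force.

Call:
{"name": "drive_tool", "arguments": {"steps": [[[0.3,1,0],0,44],[[0.3,1,0],0,44]]}}

```text
time_s: 12.55
ee_pos: [0.573, 0.0921, 0.0402]
eef_rot: [39.1, 90.0, 23.4]
force: [0.1, -0.4, 0.5]
gripper_width: 0.0442
```

Call:
{"name": "drive_tool", "arguments": {"steps": [[[0.3,1,0],0,44],[[0.3,1,0],0,44]]}}

```text
time_s: 12.8
ee_pos: [0.5733, 0.0932, 0.0402]
eef_rot: [43.7, 90.0, 28.0]
force: [0.2, -0.0, 0.2]
gripper_width: 0.044
```

```bash
python3 look.py 6 | grep -E "tcp|wrist yel"
```

```text
12.8 [0.5733 0.0932 0.0402] -15.676067238710816 tcp [34.3 -0.2] [ 0.2 -0.   0.2]
wrist yellow [84.  -0.4] 0.0478
```

View pics/wrist6.png

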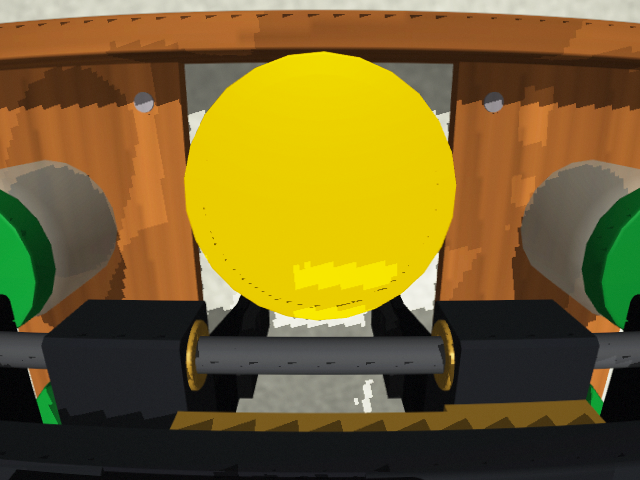

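The lid's front edge at (322,52) is nearly at the rail's front face, but there's no reaction yet. I'll keep creeping until the force rises.

Call:
{"name": "drive_tool", "arguments": {"steps": [[[0.3,1,0],0,44],[[0.3,1,0],0,44]]}}

```text
time_s: 13.2
ee_pos: [0.5736, 0.0941, 0.0402]
eef_rot: [36.8, 90.0, 21.1]
force: [-0.6, -2.1, -0.2]
gripper_width: 0.0441
```

Call:
{"name": "drive_tool", "arguments": {"steps": [[[0.3,1,0],0,44],[[0.3,1,0],0,44]]}}

```text
time_s: 13.45
ee_pos: [0.5737, 0.0944, 0.0401]
eef_rot: [-49.1, 90.0, -64.8]
force: [-1.5, -4.3, 0.8]
gripper_width: 0.0438
```

```bash
python3 look.py 7 | grep -E "tcp|wrist yel"
```

```text
13.45 [0.5737 0.0944 0.0401] -15.714885770025433 tcp [35.5 -0.3] [-1.5 -4.3  0.8]
wrist yellow [84.8 -0.4] 0.0478
```

The force is now -4.5 N along the push and the arm has stalled, so the bowl is against the rail. I'll back straight out 25 mm, then lift and move away.

Call:
{"name": "drive_tool", "arguments": {"steps": [[[-1,-5,0],0,44],[[-3,-10,0],0,44],[[-4,-15,0],0,44],[[-6,-20,0],0,44],[[-7,-24,0],0,44],[[-7,-24,0],0,44],[[-7,-24,30],0,44],[[-7,-24,70],0,44],[[-7,-24,110],0,44],[[-7,-24,150],0,44],[[-7,-24,180],0,44],[[-15,-65,180],0,44],[[-25,-110,180],0,44],[[-40,-160,180],0,44],[[-50,-210,180],0,44],[[-50,-250,180],0,44],[[-50,-250,180],0,44],[[-50,-250,180],0,44]]}}

```text
time_s: 15.85
ee_pos: [0.5239, -0.1548, 0.22]
eef_rot: [6.9, 90.0, -8.8]
force: [1.1, -0.4, 0.5]
gripper_width: 0.0439
```

```bash
python3 look.py 8; python3 - <<'E'
import cv2,numpy as np
a=cv2.resize(cv2.imread("pics/top8.png")[140:340,90:430],None,fx=2,fy=2); b=cv2.imread("pics/side8.png")[90:330,180:420]
b=cv2.resize(b,None,fx=.8,fy=.8)
o=np.zeros((600,690,3),np.uint8); o[:400,:680]=a; o[400:592,:192]=b; cv2.imwrite("pics/fin.png",o)
E
```

```text
15.85 [ 0.5239 -0.1548  0.22  ] -15.682862654935557 tcp [-217.9  -19.6] [ 1.1 -0.4  0.5]
top yellow [84.9 -0.5] 0.0474
top green [ 66. 115.] 0.0262
top green [ 1.3 79.2] 0.0261
top green [  1.  -78.4] 0.0268
top green [  65.8 -113.8] 0.0262
top pink [-104.7  166.4] 0.0692
side yellow [ 84.1 -23.6] 0.038
side green [  65.1 -115.3] 0.0295
side pink [-103.2  168. ] 0.0712
wrist pink [-110.7  175.6] 0.0653
```

View pics/fin.png

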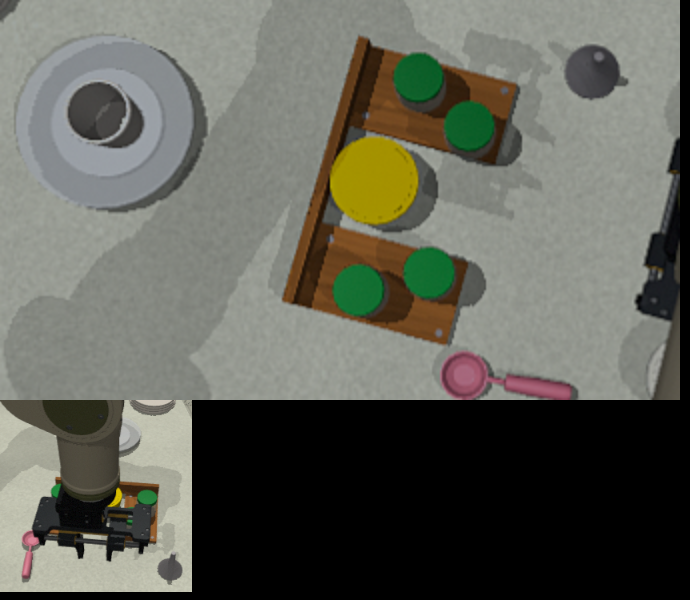

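The bowl rests flat against the rail at (375,180) in the enlarged crop. Spoon, funnel and cup haven't moved, and the arm is clear.

```bash
python3 -c "
from station import env; print(env.job_done())"
```

```text
the job is handed in; nothing more can be done
None
```

The yellow bowl is against the rail at the back of the jar stand, and I've handed the job in at about 16 s of robot time. I pushed it with both fingertips part open behind the lid. First I brought it onto the stand's centre line, then pushed it straight through the gap and crept until it met the rail. I then backed the gripper out and lifted it clear.

- **Contact with the rail:** the push force rose to about 4.5 N and the arm stalled.
- **Final position:** the top camera puts the bowl at stand x = 84.9 mm, y = -0.5 mm, against the 83 mm expected. That camera reads the jars about 1 mm too far along x, so the difference is within the 2 mm calibration.
- **Other objects:** the spoon reads the same in the top view before and after. The funnel, cup and jars look unmoved.
- **Check that disagreed:** the last side view read the bowl at y = -23.6 mm. The arm was partly hiding the bowl there, so I did not rely on that number.

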